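Lay out the impeller welding station

TASK

Lay out the station in one row for the next impeller: put the short spanner fully down into the spanner-shaped cut-out of the grey tray, and centre the flat cover ring, neck up, on top of the open impeller. Move the rubber seal out of the gap and lay it on the bench right beside the impeller, level with it, about two centimetres from its edge, on the side away from the tray. Stand the glue bottle upright in the middle of the gap between tray and impeller.

Things in the scene. Friction and masses are not known exactly. Their poses are not given: they have to be found in the camera images.
- tray: Grey tray with two cut-outs with white floors, one spanner-shaped and one L-shaped (for a hex key, stays empty), fixed on the bench; 150 (x) x 120 (y) mm, 8 mm high. Origin: centre of its underside; z up; x points away from the robot (turned by up to 0.1 rad). It stands in one row (left-right) with the impeller, centre distance 220 to 260 mm; either may be the left one.
- spanner_cutout (a point): Middle of the spanner-shaped cut-out, on its floor. Same axes as the tray. It is 5 mm deep (floor 3 mm above the bench) and about 5 mm wider all round than the spanner; the outline is symmetric and runs along the tray's x axis (130 mm long, 22 mm wide at the shank, 33 mm at the heads); the spanner fits either way round.
- spanner_mid (a point): Short open-ended steel spanner lying on the bench, 21 x 120 x 6 mm; point at its centre, half-way up. Its y axis runs along its length, z up; the shank, 12 mm wide, is held here. (A longer spanner, 144 mm, that does not fit is lying about as well: leave it.)
- ring_mid (a point): Grey impeller cover ring, a flat ring 113 mm in diameter with a raised round neck in the middle; 16 mm high in all. Point at its centre, half-way up (8 mm above its underside); z up. The rim is 8 mm thick; the neck above it is 64 mm in diameter up to 11 mm, then 56 mm from 11 to 16 mm above the underside: hold it by the neck.
- impeller_top (a point): Open grey impeller, 122 mm in diameter, vanes up, fixed on a low round nest: point on its axis, on the plane that carries the cover ring, 36 mm above the bench. Axes as the world's (x away from the robot, y left). Behind the row stands a black cabinet, 154 mm high, its front about 80 mm behind the row: carry things along the row, not over it. A black hose, up to 30 mm high, lies to the right.
- seal_mid (a point): Small black rubber seal, a ring 30 mm in diameter and 10 mm high (no passage: hold it across the outside), lying in the gap between tray and impeller at the start. Point at its centre, half-way up; z up.
- bottle_mid (a point): White glue bottle with an orange tip, standing, 36 mm in diameter, 104 mm high. Point on its axis, 60 mm above its underside, where it is best held; z up. The straight round body reaches from 0 to 70 mm above the underside, above it a narrow neck and tip: hold it high on the body so that the tip stays clear of the inside of the gripper.

How it is judged:
At the end, for the whole second after the job is handed in: Spanner flat on the floor of its cut-out (within 11 mm); ring on the impeller, centred within 12 mm; seal flat on the bench, under 125 mm from the impeller, over 280 mm from the tray centre; bottle upright, within 145 mm of both centres; both level with the impeller within 35 mm; at rest (horizontal distance between spanner_mid and spanner_cutout below 0.011 m and height (world z) of spanner_mid below 0.0078 m and angle between spanner_mid's own z axis and vertical below 0.035 rad and horizontal distance between ring_mid and impeller_top below 0.012 m and height (world z) of ring_mid between 0.04 and 0.049 m and angle between each of ring_mid, bottle_mid's own z axis and vertical below 0.06 rad and x of seal_mid in the frame of impeller_top between -0.035 and 0.035 m and horizontal distance between seal_mid and impeller_top below 0.125 m and horizontal distance between seal_mid and tray above 0.28 m and height (world z) of seal_mid below 0.008 m and angle between seal_mid's own z axis and vertical below 0.1 rad and horizontal distance between bottle_mid and tray below 0.145 m and horizontal distance between bottle_mid and impeller_top below 0.145 m and x of bottle_mid in the frame of impeller_top between -0.035 and 0.035 m and height (world z) of bottle_mid between 0.056 and 0.064 m and linear speed of each of spanner, ring, seal, bottle below 0.02 m/s); the robot touches nothing.
It also fails if it takes over 102 s, if anything falls off the work surface, if the arm or the gripper's body presses on something with over 40 N, if the wrist force passes 120 N, or if a joint passes its speed limit or range.

ROBOT

A 6-joint arm with a two-finger parallel gripper is mounted at the origin on a cart in front of the work surface, level with it; the furniture and walls round the work are solid. World frame = base frame: x ahead of the robot, y to its left, z up, the work surface at z = 0. Lengths are in m, angles in rad, forces in N, time in s.
With the tool pointing down it reaches from about 0.375 to 0.925 m from the base axis. Payload 5.7 kg.
Tool frame: the origin (TCP) lies on the front face of the gripper's body, between the roots of the fingers; the fingertips stand env.tip_reach ahead of it and the grasp point (between the pads) lies 54 mm ahead of it (env.tip_reach is the distance from the TCP to the fingertips, in m); z points along the fingers, y is the line along which they close (so a half turn about z gives the same grasp; the last joint's range is limited). The gripper opens to 85 mm and grips with 20 to 120 N. Pads are 22 mm wide; open, the fingers measure 114 mm over their backs; the gripper's body (76 mm by 85 mm) begins 54 mm behind the grasp point. The pads swing forward as they close: fully open they stand 13 mm farther back than shut.
Start: joints at [1.061, 0.359, 1.51, -0, 1.272, -0.115], TCP at [0.231, 0.554, 0.304] pointing down, gripper open.
Joint ranges: [-2.97, 2.97], [-1.01, 2.36], [0.21, 2.38], [-0.96, 4.11], [0.2, 2.71], [-2.98, 2.98]. Speed limits (rad/s): [2.39, 2.39, 3.14, 3.14, 3.14, 3.14].

INTERFACE

Orientations are given as a unit quaternion [x, y, z, w].
In Python, from plant import env gives the robot as it stands.
- The arm moves only by the shell command python3 -m pendant 'ROWS' [FORCE]. ROWS is JSON, a list of rows, each a list of 7 numbers: the shift along the tool's x, y, z in cm, then the turn, a rotation vector about the tool's x, y, z in rad, then the closure, from 0 (fully open) to 1 (shut). A call has 1 to 12 rows; each row shifts and turns the commanded pose from where the row before left it, along the tool's axes as they then stand; what a row does not reach is not made up. A row lasts 1/8 s, in which the tool goes at most 62.5 mm and 10.7 degrees, less where a joint would pass 70% of its speed; a pose out of reach is approached as far as the arm can. A call is refused whole if a number of a shift passes 6.25 or a number of a turn 0.188, either way. A call with a gripper value outside its range is refused whole. The fingers move at their own pace and stop on an object; FORCE is the grip in N (left out, the last holds). Time passes only in rows, so rows that do not move let the fingers close. It gives the time, the measured TCP pose, the force, the opening and the grip force at its end, in the units of the state.
- env.sense(): the state, without advancing time (a new reading comes with each control period).
- env.grab_frame(name): name is "side" or "top" or "wrist"; returns the picture (420x560x3 uint8, blue, green, red); there is no depth.
- env.camera_info(name): a dict with "mtx" (3x3 intrinsics, pixels), "xyz" and "attitude" of the camera in the world; the wrist camera has in their place "hand_eye" (4x4, takes a point from camera to tool coordinates, whose origin is the TCP and whose axes are the flange's). Camera axes: x right, y down, z forward; pixel columns grow to the right and rows downward; lengths in m; the calibration is good to about 2 mm. A picture is of the moment at which its call begins: read the wrist's pose just before it. camera_info takes no time and is no camera call.
- env.job_done(): hands the job in; it is judged then, once.
The state is a dict: "clock": time; "joint_positions": joint angles; "dq": joint speeds; "tau": joint torques, N m; "tool_pos": TCP position; "ee_rot": TCP orientation; "force": force on the tool from outside, world axes, zero at the start; "wrist_torque": the same for the moment, N m; "width": opening from 0.0 (shut) to 1.0 (fully open); "grip_force": force on a finger pad.
Only numpy, scipy, OpenCV 4.12 (cv2) and the standard library are available. Lean on these libraries where they do the work, as an engineer would, in place of code of your own. Each camera call takes 0.05 s, during which the arm holds its last target. There are 200 camera calls.

## Working session

There is one attempt and no reset: what is moved stays moved. The work goes in short steps, Python scripts to look and compute and a shell command to move; the robot and the scene stay as the last step left them, time stands still between calls to the robot, and variables do not carry over. Pictures are saved under pics/ and viewed, at most 18 in all, crops included, and the job is handed in when it is done.

```bash
ls; mkdir -p pics; python3 - <<'E'
from plant import env
import cv2
for n in("top","side"):
    cv2.imwrite(f"pics/{n}0.png",env.grab_frame(n)); print(n,env.camera_info(n))
print(env.camera_info("wrist"),env.tip_reach); print(env.sense())
E
```

```text
pics
top {'mtx': array([[508.14943958,   0.        , 280.11933299],
       [  0.        , 508.14943958, 206.78480722],
       [  0.        ,   0.        ,   1.        ]]), 'xyz': array([0.16151752, 0.04263684, 1.35665842]), 'attitude': array([-0.69661281,  0.70961081, -0.07615575,  0.07337162])}
side {'mtx': array([[423.62103225,   0.        , 274.56551898],
       [  0.        , 423.62103225, 210.9502191 ],
       [  0.        ,   0.        ,   1.        ]]), 'xyz': array([0.32383891, 1.14304705, 0.5773185 ]), 'attitude': array([-0.0522446 ,  0.84253881, -0.53581002,  0.01750655])}
{'mtx': array([[294.84729038,   0.        , 278.68568735],
       [  0.        , 294.84729038, 211.18776811],
       [  0.        ,   0.        ,   1.        ]]), 'hand_eye': array([[-5.04038342e-04, -9.60985904e-01, -2.76596888e-01,
         6.99764186e-02],
       [ 9.99999783e-01, -3.67131543e-04, -5.46752338e-04,
        -5.27760922e-04],
       [ 4.23873847e-04, -2.76597104e-01,  9.60985880e-01,
        -6.95166533e-02],
       [ 0.00000000e+00,  0.00000000e+00,  0.00000000e+00,
         1.00000000e+00]])} 0.0726
{'clock': 0.1, 'joint_positions': array([ 1.06093146e+00,  3.59461103e-01,  1.51133633e+00, -7.04049835e-06,
        1.27248776e+00, -1.15074910e-01]), 'dq': array([ 0.00111355, -0.00107349, -0.00352987,  0.00119499, -0.00077774,
       -0.00055002]), 'tau': array([ 7.25365385e-05, -5.28651273e+01, -2.79350156e+01, -4.79018672e-05,
        4.98328722e-03,  3.41720295e-05]), 'tool_pos': array([0.23052146, 0.55341539, 0.30311617]), 'ee_rot': array([ 1.96114476e-01,  9.80580642e-01, -8.06323242e-04, -2.56950053e-04]), 'force': array([ 0.33782042, -0.78689168,  0.387485  ]), 'wrist_torque': array([ 0.00933572,  0.00459831, -0.00747364]), 'grip_force': 0.0, 'width': 1.0022357041268375}
```

View pics/top0.png

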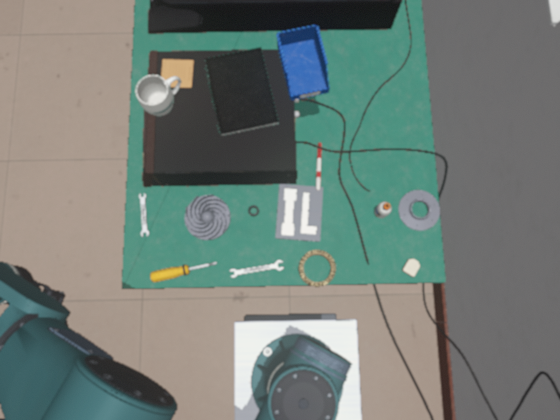

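View pics/side0.png

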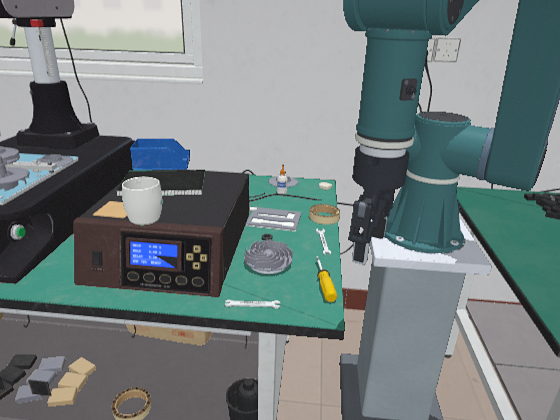

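The top view shows the impeller at (207,217), seal (253,211), tray (300,212), bottle (384,209) and ring (419,210). The spanners are at (144,215) and (257,269). The impeller is on the left, so the seal goes on its left side.

```bash
cat > h.py <<'E'
from plant import env
import numpy as np, cv2
from scipy.spatial.transform import Rotation as R
def campose(n,s=None):
    c=env.camera_info(n)
    if n!="wrist": return c["mtx"],R.from_quat(c["attitude"]).as_matrix(),np.array(c["xyz"])
    s=s or env.sense(); T=np.eye(4); T[:3,:3]=R.from_quat(s["ee_rot"]).as_matrix(); T[:3,3]=s["tool_pos"]
    T=T@c["hand_eye"]; return c["mtx"],T[:3,:3],T[:3,3]
def px2w(cp,uv,z):
    K,Rm,t=cp; uv=np.atleast_2d(np.asarray(uv,float))
    d=np.c_[uv,np.ones(len(uv))]@np.linalg.inv(K).T@Rm.T
    return t+d*((z-t[2])/d[:,2])[:,None]
def w2px(cp,p):
    K,Rm,t=cp; q=(np.atleast_2d(p)-t)@Rm@K.T; return q[:,:2]/q[:,2:]
def snap(n,f):
    s=env.sense(); cp=campose(n,s); im=env.grab_frame(n); cv2.imwrite(f"pics/{f}.png",im); return im,cp
def rel(p,yaw=None):
    "shift of TCP to world point p in tool axes (cm)"
    s=env.sense(); M=R.from_quat(s["ee_rot"]).as_matrix()
    return np.round(M.T@(np.asarray(p)-s["tool_pos"])*100,2)
E
python3 - <<'E'
from h import *
im=cv2.imread("pics/top0.png"); cp=campose("top")
cv2.imwrite("pics/top0z.png",cv2.resize(im[175:290,120:330],None,fx=3.8,fy=3.8,interpolation=cv2.INTER_CUBIC))
hsv=cv2.cvtColor(im,cv2.COLOR_BGR2HSV)
notg=((hsv[...,1]<90)).astype(np.uint8); notg[:185]=0; notg[285:]=0; notg[:,:125]=0; notg[:,442:]=0
dark=(im.max(2)<70).astype(np.uint8)
def comps(m,a0):
    n,l,st,c=cv2.connectedComponentsWithStats(m)
    for i in range(1,n):
        if st[i,4]>a0:
            cnt=cv2.findContours((l==i).astype(np.uint8),0,2)[0][0]
            r=cv2.minAreaRect(cnt); b=cv2.boxPoints(r); w=px2w(cp,b,0.004)
            print(c[i].round(1),st[i,4],px2w(cp,[r[0]],0.004).round(3)[0], "sides",np.linalg.norm(w[0]-w[1]).round(3),np.linalg.norm(w[1]-w[2]).round(3),"dir",(w[1]-w[0]).round(3)[:2],(w[2]-w[1]).round(3)[:2])
comps(notg,25)
print("seal",px2w(cp,[[253,211]],.005), "imp",px2w(cp,[[207,217]],.036))
E
```

```text
[125.3 201.5] 60 [0.465 0.455 0.004] sides 0.003 0.112 dir [-0.    -0.003] [-0.112 -0.005]
[209.1 185.2] 29 [0.516 0.233 0.004] sides 0.058 0.003 dir [-0.001 -0.058] [-0.003 -0.   ]
[299.2 212.7] 2624 [ 0.436 -0.016  0.004] sides 0.159 0.13 dir [ 0.158 -0.011] [-0.01  -0.129]
[355.6 221.6] 221 [ 0.405 -0.17   0.004] sides 0.016 0.222 dir [ 0.005 -0.015] [-0.214 -0.061]
[420.6 209.5] 1406 [ 0.435 -0.344  0.004] sides 0.118 0.142 dir [-0.002 -0.118] [-0.142  0.012]
[143.  214.3] 369 [0.438 0.407 0.004] sides 0.028 0.125 dir [ 0.001 -0.028] [-0.125 -0.011]
[207.1 217. ] 1765 [0.428 0.233 0.004] sides 0.127 0.131 dir [ 0.091 -0.088] [-0.094 -0.09 ]
[382.3 209.9] 222 [ 0.44  -0.245  0.004] sides 0.054 0.042 dir [ 0.037 -0.039] [-0.031 -0.028]
[253.1 210.3] 76 [0.445 0.108 0.004] sides 0.027 0.028 dir [-0.    -0.027] [-0.028  0.   ]
[334.9 270.6] 886 [ 0.286 -0.2    0.004] sides 0.383 0.093 dir [-0.007 -0.383] [-0.093  0.008]
[411.4 266.9] 288 [ 0.283 -0.312  0.004] sides 0.052 0.045 dir [ 0.038 -0.036] [-0.031 -0.033]
[257.1 268.6] 475 [0.286 0.101 0.004] sides 0.149 0.033 dir [ 0.02  -0.147] [-0.033 -0.004]
[185.5 269.4] 277 [0.287 0.296 0.004] sides 0.185 0.037 dir [ 0.039 -0.181] [-0.036 -0.009]
seal [[0.44182004 0.10839089 0.005     ]] imp [[0.42140518 0.2286962  0.036     ]]
```

View pics/top0z.png

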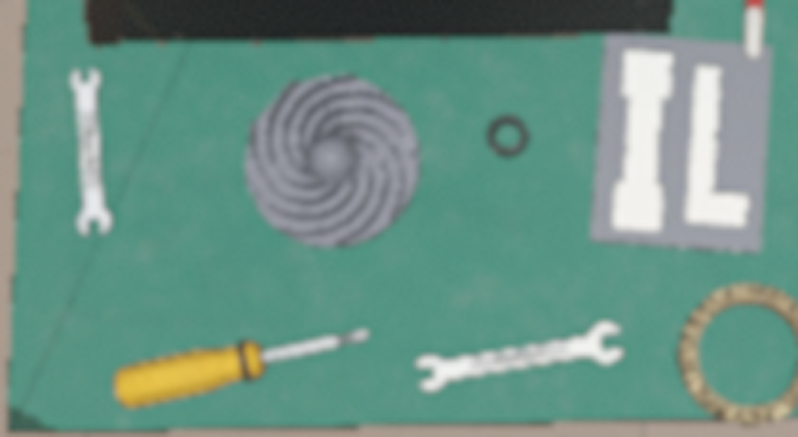

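The left spanner is the short one: 125 mm measured against 149 mm for the other. It lies at about (0.438, 0.407), nearly along x. I'll go above it for a close look.

```bash
python3 -m pendant '[[-4.97,-1.1,2.46,0,0,0,0.3],[-4.97,-1.1,2.46,0,0,0,0.3],[-4.97,-1.1,2.46,0,0,0,0.3],[-4.97,-1.1,2.46,0,0,0,0.3],[-4.97,-1.1,2.46,0,0,0,0.3],[0,0,0,0,0,-0.16,0.3],[0,0,0,0,0,-0.16,0.3],[0,0,0,0,0,-0.16,0.3],[0,0,0,0,0,0,0.3],[0,0,0,0,0,0,0.3]]' 40
cat >> h.py <<'E'
def yaw():
    M=R.from_quat(env.sense()["ee_rot"]).as_matrix(); return np.arctan2(M[1,1],M[0,1])  # direction of tool y
def rects(im,cp,m,z,a0=100):
    n,l,st,c=cv2.connectedComponentsWithStats(m.astype(np.uint8)); out=[]
    for i in range(1,n):
        if st[i,4]<a0: continue
        cnt=cv2.findContours((l==i).astype(np.uint8),0,2)[0][0]
        w=px2w(cp,cnt[:,0],z)[:,:2]
        r=cv2.minAreaRect((w*1000).astype(np.float32)); b=cv2.boxPoints(r)
        e=[b[1]-b[0],b[2]-b[1]]; L=max(e,key=np.linalg.norm)
        print(c[i].round(0),"area",st[i,4],"ctr",np.round(r[0],1),"size",np.round(r[1],1),"long axis deg",round(float(np.degrees(np.arctan2(L[1],L[0]))%180),1))
E
python3 - <<'E'
from h import *
im,cp=snap("wrist","w1"); s=env.sense(); print(s["tool_pos"],np.degrees(yaw()),s["width"],s["clock"])
hsv=cv2.cvtColor(im,cv2.COLOR_BGR2HSV)
rects(im,cp,(hsv[...,1]<90)&(hsv[...,2]>80),0.006,400)
E
```

```text
clock: 1.35
tool_pos: [0.4388, 0.4074, 0.1807]
ee_rot: [-0.041, 0.999, -0.0, -0.0]
force: [-0.2, -0.8, -0.2]
width: 0.703
grip_force: 0.0
[0.43884821 0.40745768 0.18074642] 94.74793241535896 0.7013766045512438 1.4
[456. 167.] area 69279 ctr [433.3 583.3] size [255.9 334.6] long axis deg 180.0
[ 62. 178.] area 17815 ctr [434.4 228.7] size [113.  139.5] long axis deg 170.0
[276. 203.] area 1920 ctr [437.  403.5] size [120.   21.2] long axis deg 4.7
[198. 274.] area 526 ctr [504.  337.2] size [14.8 51. ] long axis deg 162.1
[419. 390.] area 2090 ctr [625.2 568.1] size [112.4  37.4] long axis deg 40.6
```

View pics/w1.png

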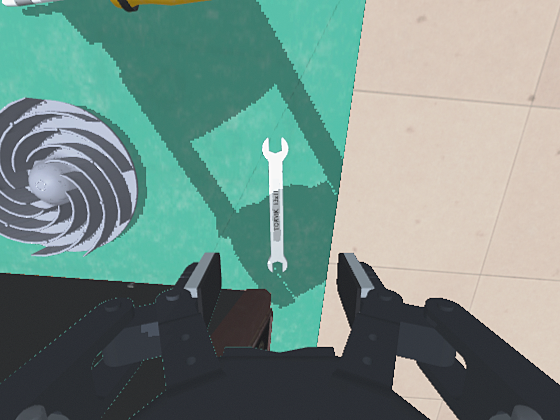

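The spanner is at (437, 403.5) mm, turned 4.7°. That fits the tool yaw, so I'll descend and grip it.

```bash
python3 -m pendant '[[0.2,-0.38,4,0,0,0,0.4],[0,0,4,0,0,0,0.5],[0,0,2,0,0,0,0.5],[0,0,0.57,0,0,0,0.5],[0,0,0,0,0,0,1],[0,0,0,0,0,0,1],[0,0,0,0,0,0,1],[0,0,0,0,0,0,1],[0,0,0,0,0,0,1]]' 50; python3 -m pendant '[[0,0,-3,0,0,0,1],[0,0,-5,0,0,0,1],[0,0,-5,0,0,0,1],[0,0,0,0,0,0,1]]'
python3 - <<'E'
from h import *
snap("wrist","w2")
E
```

```text
clock: 2.52
tool_pos: [0.438, 0.4041, 0.0763]
ee_rot: [-0.043, 0.999, 0.001, 0.001]
force: [-0.1, -0.7, 6.1]
width: 0.102
grip_force: 49.7
clock: 3.02
tool_pos: [0.4395, 0.4051, 0.2096]
ee_rot: [-0.043, 0.999, 0.002, 0.004]
force: [-0.2, 0.8, -0.7]
width: 0.098
grip_force: 48.8
```

View pics/w2.png

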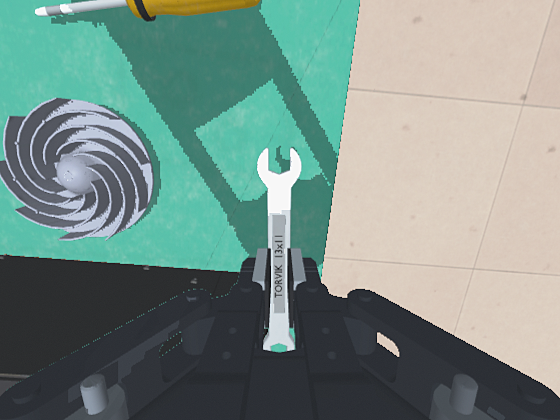

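The spanner is held well centred, with its shank between the pads. I'll carry it along the row to the tray.

```bash
python3 -m pendant '[[0.53,-5.57,0,0,0,0,1],[0.53,-5.57,0,0,0,0,1],[0.53,-5.57,0,0,0,0,1],[0.53,-5.57,0,0,0,0,1],[0.53,-5.57,0,0,0,0,1],[0.53,-5.57,0,0,0,0,1],[0.53,-5.57,0,0,0,0,1],[0,0,0,0,0,0.152,1],[0,0,0,0,0,0,1],[0,0,0,0,0,0,1]]'
python3 - <<'E'
from h import *
im,cp=snap("wrist","w3"); s=env.sense(); print(s["tool_pos"],np.degrees(yaw()))
hsv=cv2.cvtColor(im,cv2.COLOR_BGR2HSV)
rects(im,cp,(hsv[...,1]<40)&(hsv[...,2]>190),0.003,300)
rects(im,cp,(hsv[...,1]<70)&(hsv[...,2]>60),0.008,3000)
t,ct=snap("top","t2"); h2=cv2.cvtColor(t,cv2.COLOR_BGR2HSV)
m=((h2[...,1]<40)&(h2[...,2]>190)); m[:180]=0;m[250:]=0;m[:,:270]=0;m[:,330:]=0
rects(t,ct,m,0.003,40)
E
```

```text
clock: 4.32
tool_pos: [0.4329, 0.0124, 0.2045]
ee_rot: [0.032, 0.999, 0.0, -0.001]
force: [-0.8, 0.0, -0.7]
width: 0.103
grip_force: 49.0
[0.43303278 0.01256856 0.20464781] 86.3732858738921
[368.  22.] area 2129 ctr [289.1 100.3] size [ 25.5 144.4] long axis deg 94.2
[538.  23.] area 303 ctr [296.2 229.4] size [ 6.1 35.5] long axis deg 101.5
[215. 198.] area 9756 ctr [439.7 -45.3] size [ 69.9 162.3] long axis deg 174.7
[283. 206.] area 4962 ctr [482.1  11.8] size [ 51.4 236.1] long axis deg 174.6
[489. 215.] area 1648 ctr [446.4 219.3] size [104.2  72. ] long axis deg 44.0
[539. 178.] area 869 ctr [416.6 253.4] size [55.  31.5] long axis deg 6.9
[370.  22.] area 3179 ctr [285.7  97.9] size [ 26.6 142. ] long axis deg 99.1
[512. 184.] area 12581 ctr [435. 221.] size [136.9  96. ] long axis deg 11.0
[248. 209.] area 20960 ctr [477.4 -17.8] size [128.7 233.8] long axis deg 174.7
[ 85. 402.] area 3160 ctr [ 639.7 -252.3] size [154.8  73.5] long axis deg 86.4
[306. 207.] area 45 ctr [449.4 -35.9] size [16.4 19.6] long axis deg 178.4
```

View pics/w3.png

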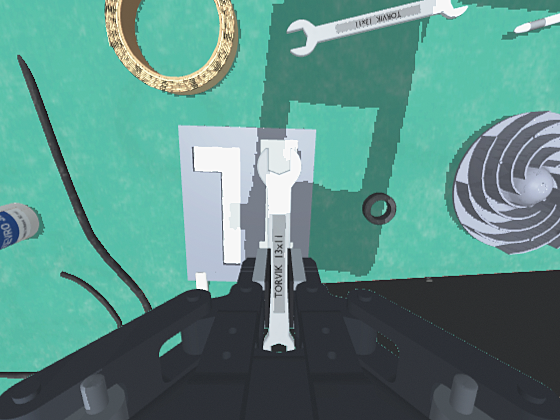

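The spanner hangs over its cut-out. Tray near corners are at (179,126) and (317,129), and the near end of the cut-out spans about u 258–299 at row 140. I'll measure the cut-out from the first top image and cross-check it with these corners.

```bash
python3 - <<'E'
from h import *
im=cv2.imread("pics/top0.png"); ct=campose("top"); h2=cv2.cvtColor(im,cv2.COLOR_BGR2HSV)
m=((h2[...,1]<35)&(h2[...,2]>200)); m[:180]=0;m[250:]=0;m[:,:277]=0;m[:,326:]=0
rects(im,ct,m,0.003,40)
m=((h2[...,1]<80)); m[:180]=0;m[250:]=0;m[:,:270]=0;m[:,330:]=0
m=cv2.morphologyEx(m.astype(np.uint8),cv2.MORPH_OPEN,np.ones((9,9)))
rects(im,ct,m,0.008,400)
w=campose("wrist"); c=px2w(w,[[179,126],[317,129],[258,140],[299,140]],.008); print(c.round(4))
ax=(c[0]-c[1])[:2]; ax/=np.linalg.norm(ax); f=np.array([-ax[1],ax[0]]); f*=np.sign(f[0])
print("tray ctr wrist",(c[0,:2]+c[1,:2])/2+f*.075, np.degrees(np.arctan2(f[1],f[0])))
E
```

```text
[289. 212.] area 504 ctr [439.4  11.5] size [ 34.6 130.6] long axis deg 174.6
[306. 217.] area 348 ctr [433.3 -43.8] size [ 43.1 112.4] long axis deg 174.7
[299. 211.] area 2666 ctr [441.7 -17. ] size [125.5 166.6] long axis deg 175.3
[[ 0.3571 -0.0699  0.008 ]
 [ 0.3673  0.0496  0.008 ]
 [ 0.3733 -0.0025  0.008 ]
 [ 0.3756  0.0335  0.008 ]]
tray ctr wrist [ 0.43691933 -0.01654049] -4.871814738569784
```

```bash
python3 -m pendant '[[-0.65,-0.06,3,0,0,0.026,1],[0,0,4,0,0,0,1],[0,0,3,0,0,0,1],[0,0,1.4,0,0,0,1],[0,0,0.4,0,0,0,1],[0,0,0,0,0,0,1],[0,0,0,0,0,0,1]]'
python3 - <<'E'
from h import *
im,cp=snap("wrist","w4"); s=env.sense(); print(s["tool_pos"],np.degrees(yaw()))
E
```

```text
clock: 5.3
tool_pos: [0.4405, 0.011, 0.0879]
ee_rot: [0.046, 0.999, -0.0, 0.001]
force: [-0.9, 0.0, -0.7]
width: 0.1
grip_force: 49.0
[0.44050291 0.01089028 0.0878842 ] 84.7126377040891
```

View pics/w4.png

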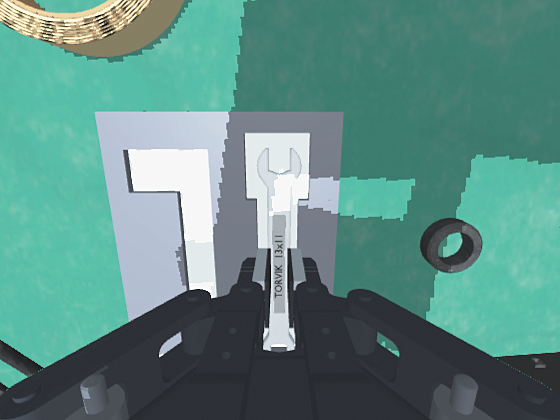

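The spanner head (u 258–300) is centred in the cut-out (u 246–310). It sits slightly far in x, so I'll move it 2 mm towards the robot, lower and release.

```bash
python3 -m pendant '[[0.2,0,0.4,0,0,0,1],[0,0,0.15,0,0,0,1],[0,0,0,0,0,0,1],[0,0,0,0,0,0,0.7],[0,0,0,0,0,0,0.6],[0,0,0,0,0,0,0.5],[0,0,0,0,0,0,0.5],[0,0,-2,0,0,0,0.5],[0,0,-4,0,0,0,0.5],[0,0,-4,0,0,0,0.5],[0,0,0,0,0,0,0.5],[0,0,0,0,0,0,0.5]]'
python3 - <<'E'
from h import *
im,cp=snap("wrist","w5"); s=env.sense(); print(s["tool_pos"],np.degrees(yaw()))
cv2.imwrite("pics/w5c.png",cv2.resize(im[60:330,120:480],None,fx=2,fy=2))
hsv=cv2.cvtColor(im,cv2.COLOR_BGR2HSV)
m=(im.max(2)<75)&(hsv[...,1]<130); m[:,:330]=0; m[260:]=0
rects(im,cp,m,0.01,200)
E
```

```text
clock: 6.85
tool_pos: [0.4377, 0.0111, 0.1815]
ee_rot: [0.046, 0.999, -0.0, -0.0]
force: [-0.5, 0.7, 0.4]
width: 0.502
grip_force: 0.0
[0.43728021 0.0111081  0.18095669] 84.68072570954338
[386. 207.] area 381 ctr [440.5 102.7] size [28.3 27.4] long axis deg 43.2
```

View pics/w5c.png

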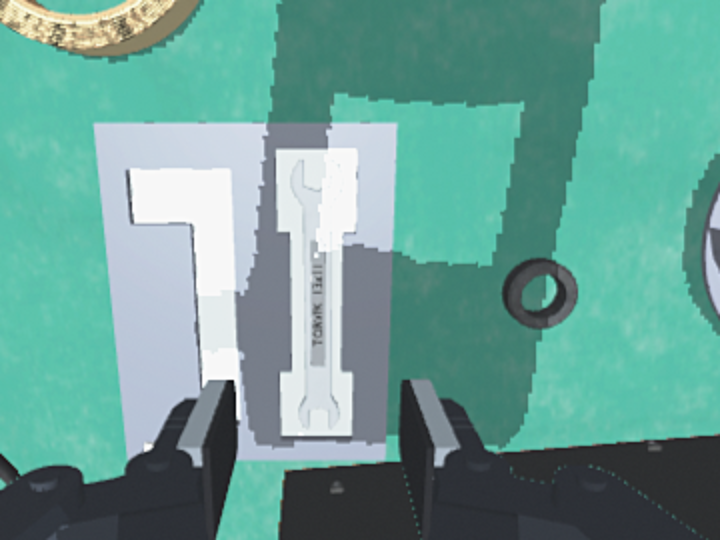

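The spanner is seated inside its cut-out. The seal is at about (0.441, 0.105), so it's next.

```bash
python3 -m pendant '[[0,0,0,0,0,-0.093,0.4],[-0.37,4.75,0,0,0,0,0.4],[0,4.75,0,0,0,0,0.4],[0,0,3,0,0,0,0.4],[0,0,4,0,0,0,0.4],[0,0,2.5,0,0,0,0.4],[0,0,0.9,0,0,0,0.4],[0,0,0,0,0,0,1],[0,0,0,0,0,0,1],[0,0,0,0,0,0,1],[0,0,0,0,0,0,1],[0,0,0,0,0,0,1]]' 30; python3 -m pendant '[[0,0,-3,0,0,0,1],[0,0,-5,0,0,0,1],[0,0,-3,0,0,0,1],[0,0,0,0,0,0,1]]'
python3 - <<'E'
from h import *
im,cp=snap("wrist","w6")
E
```

```text
clock: 8.4
tool_pos: [0.4419, 0.106, 0.0781]
ee_rot: [-0.0, 1.0, -0.0, 0.0]
force: [0.6, -0.1, -0.9]
width: 0.314
grip_force: 29.5
clock: 8.9
tool_pos: [0.4432, 0.1062, 0.19]
ee_rot: [-0.0, 1.0, 0.0, 0.003]
force: [0.9, -0.6, -0.3]
width: 0.316
grip_force: 29.6
```

View pics/w6.png

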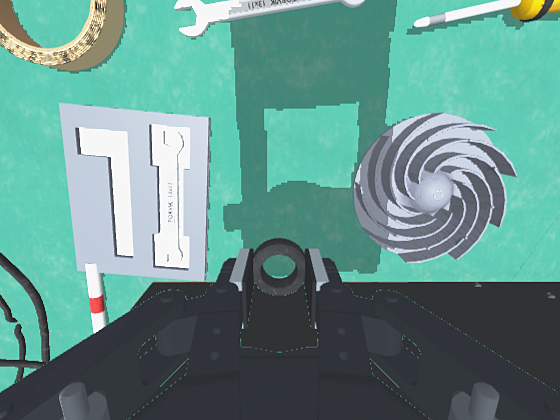

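The seal is held, and the impeller disc shows at about (435,189). I'll measure its centre.

```bash
python3 - <<'E'
from h import *
im=cv2.imread("pics/w6.png"); cp=campose("wrist")
hsv=cv2.cvtColor(im,cv2.COLOR_BGR2HSV)
m=(hsv[...,1]<90).astype(np.uint8); m[:100]=0; m[278:]=0; m[:,:340]=0
n,l,st,c=cv2.connectedComponentsWithStats(m); i=1+st[1:,4].argmax()
cnt=cv2.findContours((l==i).astype(np.uint8),0,2)[0]; cnt=max(cnt,key=len)
for z in(.03,.036):
    w=(px2w(cp,cnt[:,0],z)[:,:2]*1000).astype(np.float32); e=cv2.minEnclosingCircle(w); print(z,e)
print("hub",px2w(cp,[[436,189]],.036))
im=cv2.imread("pics/top0.png"); ct=campose("top"); h=cv2.cvtColor(im,cv2.COLOR_BGR2HSV)
m=(h[...,1]<90).astype(np.uint8); m[:190]=0; m[245:]=0; m[:,:170]=0; m[:,240:]=0
n,l,st,c=cv2.connectedComponentsWithStats(m); i=1+st[1:,4].argmax()
cnt=max(cv2.findContours((l==i).astype(np.uint8),0,2)[0],key=len)
print(cv2.minEnclosingCircle((px2w(ct,cnt[:,0],.033)[:,:2]*1000).astype(np.float32)), env.sense()["tool_pos"])
E
```

```text
0.03 ((422.6351013183594, 227.8212127685547), 64.73735809326172)
0.036 ((421.2972717285156, 224.5999298095703), 63.03310775756836)
hub [[0.41861951 0.22605726 0.036     ]]
((424.88189697265625, 225.21763610839844), 67.6925277709961) [0.44222058 0.10608306 0.18857479]
```

```bash
python3 -m pendant '[[0.48,5.55,0,0,0,0,1],[0.48,5.55,0,0,0,0,1],[0.48,5.55,0,0,0,0,1],[0.48,5.55,0,0,0,0,1],[0,0,0,0,0,0,1],[0,0,4,0,0,0,1],[0,0,4,0,0,0,1],[0,0,2,0,0,0,1],[0,0,0.9,0,0,0,1],[0,0,0,0,0,0,1],[0,0,0,0,0,0,1]]'; python3 -m pendant '[[0,0,0.1,0,0,0,0.58],[0,0,0,0,0,0,0.58],[0,0,0,0,0,0,0.58],[0,0,0,0,0,0,0.58],[0,0,-2,0,0,0,0.58],[0,0,-5,0,0,0,0.58],[0,0,-6,0,0,0,0.4],[0,0,0,0,0,0,0.4],[0,0,0,0,0,0,0.4]]'
python3 - <<'E'
from h import *
im,cp=snap("wrist","w7"); t,_=snap("top","t7")
cv2.imwrite("pics/m7.png",np.hstack([cv2.resize(im,(400,300)),cv2.resize(t[150:300,240:440],(400,300))]))
s=env.sense(); print(s["tool_pos"])
E
```

```text
clock: 10.32
tool_pos: [0.4227, 0.3277, 0.0789]
ee_rot: [0.0, 1.0, 0.0, 0.0]
force: [0.0, -0.8, 0.2]
width: 0.31
grip_force: 36.0
clock: 11.45
tool_pos: [0.4221, 0.3279, 0.2077]
ee_rot: [-0.0, 1.0, -0.0, 0.0]
force: [-1.1, 0.3, -0.2]
width: 0.603
grip_force: 0.0
[0.42142059 0.32743782 0.20634208]
```

View pics/m7.png

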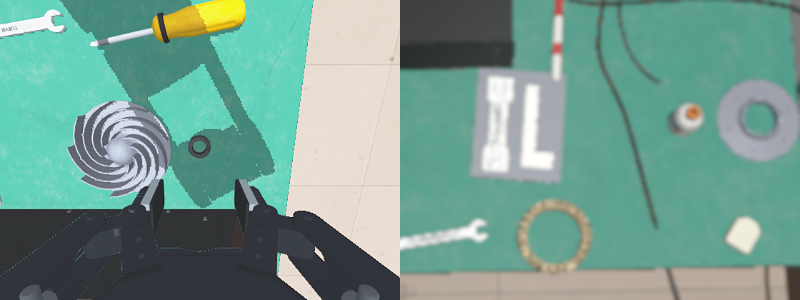

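The seal lies beside the impeller. The bottle tip is at about px (386.5,207.5) in the top view, and the ring neck at (419.5,209). The bottle comes next, then the ring.

```bash
python3 - <<'E'
from h import *
im=cv2.imread("pics/t7.png"); ct=campose("top"); h=cv2.cvtColor(im,cv2.COLOR_BGR2HSV)
o=((h[...,0]<18)&(h[...,1]>110)&(h[...,2]>110)); o[:195]=0;o[225:]=0;o[:,:370]=0;o[:,400:]=0
c=np.argwhere(o).mean(0)[::-1]; print(c,o.sum(),px2w(ct,[c],.09))
m=(h[...,1]<90).astype(np.uint8); m[:180]=0; m[240:]=0; m[:,:399]=0; m[:,440:]=0
cnt=max(cv2.findContours(m,0,2)[0],key=len); print(cv2.minEnclosingCircle((px2w(ct,cnt[:,0],.008)[:,:2]*1000).astype(np.float32)))
w=campose("wrist"); print("seal",px2w(w,[[199*1.4,147*1.4]],.01))
E
```

```text
[386.24 205.96] 25 [[ 0.43110782 -0.23573565  0.09      ]]
((452.12542724609375, -357.4742736816406), 80.9439926147461)
seal [[0.42196128 0.32633537 0.01      ]]
```

```bash
python3 -m pendant '[[-0.1,-5.6,-0.54,0,0,0,0.2],[-0.1,-5.6,-0.54,0,0,0,0.2],[-0.1,-5.6,-0.54,0,0,0,0.2],[-0.1,-5.6,-0.54,0,0,0,0.1],[-0.1,-5.6,-0.54,0,0,0,0],[-0.1,-5.6,-0.54,0,0,0,0],[-0.1,-5.6,-0.54,0,0,0,0],[-0.1,-5.6,-0.54,0,0,0,0],[-0.1,-5.6,-0.54,0,0,0,0],[-0.1,-5.6,-0.54,0,0,0,0],[0,0,0,0,0,0,0],[0,0,0,0,0,0,0]]'
python3 - <<'E'
from h import *
im,cp=snap("wrist","w8"); s=env.sense(); print(s["tool_pos"],np.degrees(yaw()))
h=cv2.cvtColor(im,cv2.COLOR_BGR2HSV); o=((h[...,0]<20)&(h[...,1]>130)&(h[...,2]>130))
rects(im,cp,o,.09,40)
E
```

```text
clock: 13.05
tool_pos: [0.4315, -0.2311, 0.2602]
ee_rot: [0.0, 1.0, 0.001, -0.001]
force: [0.7, 0.8, -0.5]
width: 1.002
grip_force: 0.0
[ 0.43161959 -0.23052544  0.2603873 ] 90.02328029858693
[268. 210.] area 306 ctr [ 429.3 -240.4] size [16.4 18. ] long axis deg 152.6
```

View pics/w8.png

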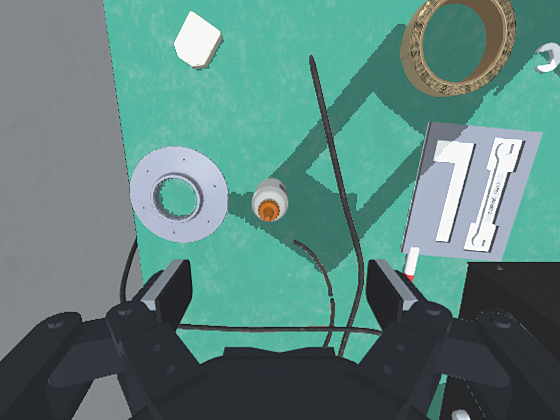

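The bottle tip is at (268,210), with its shoulder disc at about (270,202). The ring's outline is centred near (179,195).

```bash
python3 - <<'E'
from h import *
im=cv2.imread("pics/w8.png"); cp=campose("wrist"); h=cv2.cvtColor(im,cv2.COLOR_BGR2HSV)
m=((h[...,1]<90)&(h[...,2]>90)).astype(np.uint8); m[:130]=0;m[255:]=0;m[:,:124]=0;m[:,240:]=0
m=cv2.morphologyEx(m,cv2.MORPH_OPEN,np.ones((5,5)))
cnt=max(cv2.findContours(m,0,2)[0],key=len); print("ring",cv2.minEnclosingCircle((px2w(cp,cnt[:,0],.008)[:,:2]*1000).astype(np.float32)))
print("shoulder",px2w(cp,[[269.5,204]],.07), px2w(cp,[[252,204],[288,204]],.07)); print("neck",px2w(cp,[[178,198]],.016))
E
```

```text
ring ((450.5125732421875, -358.9311828613281), 77.85171508789062)
shoulder [[ 0.42883525 -0.23914154  0.07      ]] [[ 0.42882491 -0.25507766  0.07      ]
 [ 0.42884617 -0.22229026  0.07      ]]
neck [[ 0.43595538 -0.34069849  0.016     ]]
```

```bash
python3 -m pendant '[[0.26,-0.85,0,0,0,0,0],[0,0,5,0,0,0,0],[0,0,5,0,0,0,0],[0,0,3,0,0,0,0],[0,0,1.4,0,0,0,0],[0,0,0,0,0,0,0.6],[0,0,0,0,0,0,0.8],[0,0,0,0,0,0,0.8],[0,0,0,0,0,0,0.8],[0,0,0,0,0,0,0.8],[0,0,0,0,0,0,0.8],[0,0,0,0,0,0,0.8]]' 30
```

```text
clock: 14.6
tool_pos: [0.4307, -0.241, 0.1191]
ee_rot: [-0.0, 1.0, -0.001, 0.001]
force: [-1.1, 0.8, 4.7]
width: 0.386
grip_force: 29.3
```

```bash
python3 -m pendant '[[0,0,-2,0,0,0,0.8],[0,0,-4,0,0,0,0.8],[0,3.6,0,0,0,0,0.8],[0,5,0,0,0,0,0.8],[0,5,0,0,0,0,0.8],[0,5,0,0,0,0,0.8],[0,5,0,0,0,0,0.8],[0,5,0,0,0,0,0.8],[0,4,0,0,0,0,0.8],[0,2,0,0,0,0,0.8],[0,0,0,0,0,0,0.8],[0,0,0,0,0,0,0.8]]' 
python3 - <<'E'
from h import *
im,cp=snap("wrist","w9"); s=env.sense(); print(s["tool_pos"],np.degrees(yaw()))
t,_=snap("side","s9")
cv2.imwrite("pics/m9.png",np.hstack([cv2.resize(im,(400,300)),cv2.resize(t[180:330,200:400],(400,300))]))
E
```

```text
clock: 16.1
tool_pos: [0.43, 0.1051, 0.1781]
ee_rot: [-0.0, 1.0, -0.0, 0.0]
force: [0.3, -0.6, -0.9]
width: 0.389
grip_force: 30.1
[0.42997569 0.10485259 0.17798774] 89.98619541713151
```

View pics/m9.png

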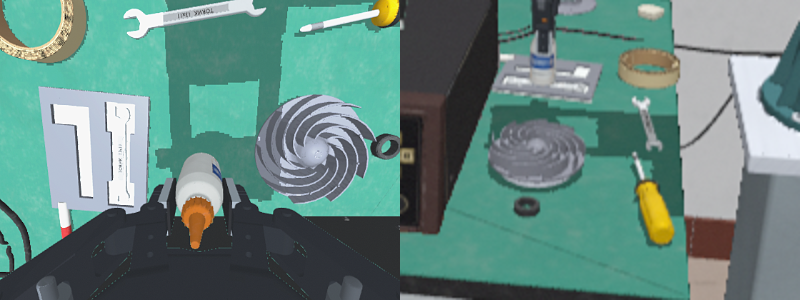

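The bottle is held upright over the gap and the seal is in place. I'll lower the bottle and release it.

```bash
python3 -m pendant '[[0,0,3,0,0,0,0.8],[0,0,2,0,0,0,0.8],[0,0,0.6,0,0,0,0.8],[0,0,0.25,0,0,0,0.8],[0,0,0.1,0,0,0,0.8],[0,0,0,0,0,0,0.8]]'; python3 -m pendant '[[0,0,0,0,0,0,0.55],[0,0,0,0,0,0,0.4],[0,0,0,0,0,0,0.4],[0,0,0,0,0,0,0.4],[0,0,-3,0,0,0,0.4],[0,0,-5,0,0,0,0.4],[0,0,-5,0,0,0,0.2],[0,0,0,0,0,0,0],[0,0,0,0,0,0,0]]'
python3 - <<'E'
from h import *
im,cp=snap("wrist","w10"); t,_=snap("side","s10"); print(env.sense()["tool_pos"])
h=cv2.cvtColor(im,cv2.COLOR_BGR2HSV); o=((h[...,0]<20)&(h[...,1]>130)&(h[...,2]>130)); o[:150]=0;o[:,:200]=0;o[:,350:]=0
rects(im,cp,o,.09,40)
cv2.imwrite("pics/m10.png",np.hstack([cv2.resize(im,(400,300)),cv2.resize(t[180:330,200:400],(400,300))]))
E
```

```text
clock: 16.95
tool_pos: [0.4304, 0.1052, 0.1192]
ee_rot: [-0.0, 1.0, -0.0, 0.001]
force: [-0.7, -1.2, 4.0]
width: 0.389
grip_force: 30.6
clock: 18.08
tool_pos: [0.4295, 0.1055, 0.248]
ee_rot: [-0.0, 1.0, -0.0, -0.0]
force: [-0.0, -1.2, -0.7]
width: 1.003
grip_force: 0.0
[0.4288053  0.10542315 0.24695012]
[280. 216.] area 376 ctr [428.4 105.8] size [17.8 17.7] long axis deg 32.4
```

View pics/m10.png

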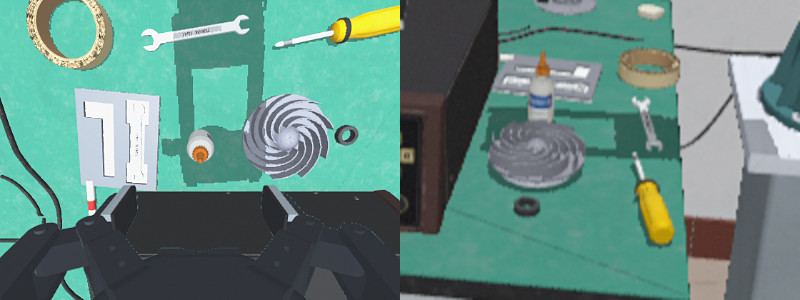

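The bottle stands upright at (0.428, 0.106). Next I go above the ring.

```bash
python3 -m pendant '[[-0.09,-5.58,0,0,0,0,0],[-0.09,-5.58,0,0,0,0,0],[-0.09,-5.58,0,0,0,0,0],[-0.09,-5.58,0,0,0,0,0],[-0.09,-5.58,0,0,0,0,0],[-0.09,-5.58,0,0,0,0,0],[-0.09,-5.58,0,0,0,0,0],[-0.09,-5.58,0,0,0,0,0],[0,0,4,0,0,0,0],[0,0,0,0,0,0,0],[0,0,0,0,0,0,0]]'
python3 - <<'E'
from h import *
im,cp=snap("wrist","w11"); s=env.sense(); print(s["tool_pos"],np.degrees(yaw()))
g=cv2.GaussianBlur(cv2.cvtColor(im,cv2.COLOR_BGR2GRAY),(5,5),0)
c=cv2.HoughCircles(g[100:300,150:420],cv2.HOUGH_GRADIENT,1,5,param1=100,param2=25,minRadius=20,maxRadius=90)
for u,v,r in c[0][:6]:
    p=[u+150,v+100]; print(p,r,px2w(cp,[p],.008)[0],px2w(cp,[p],.016)[0])
E
```

```text
clock: 19.55
tool_pos: [0.4369, -0.34, 0.2078]
ee_rot: [-0.0, 1.0, 0.001, -0.001]
force: [-0.3, 1.1, -0.4]
width: 0.999
grip_force: 0.0
[ 0.43735368 -0.3402941   0.20860515] 90.06112399929626
[np.float32(271.5), np.float32(199.5)] 55.8 [ 0.43237759 -0.34715531  0.008     ] [ 0.4304297  -0.34696589  0.016     ]
[np.float32(273.5), np.float32(205.5)] 25.2 [ 0.43821035 -0.34530232  0.008     ] [ 0.43608928 -0.3451679   0.016     ]
[np.float32(278.5), np.float32(199.5)] 54.1 [ 0.43237788 -0.34057663  0.008     ] [ 0.43042998 -0.34058252  0.016     ]
[np.float32(272.5), np.float32(194.5)] 60.6 [ 0.42756811 -0.34618912  0.008     ] [ 0.42576301 -0.34602838  0.016     ]
[np.float32(286.5), np.float32(206.5)] 43.8 [ 0.43918998 -0.3330061   0.008     ] [ 0.43703983 -0.33323675  0.016     ]
[np.float32(278.5), np.float32(191.5)] 66.1 [ 0.4247044  -0.34057742  0.008     ] [ 0.42298432 -0.34058328  0.016     ]
```

View pics/w11.png

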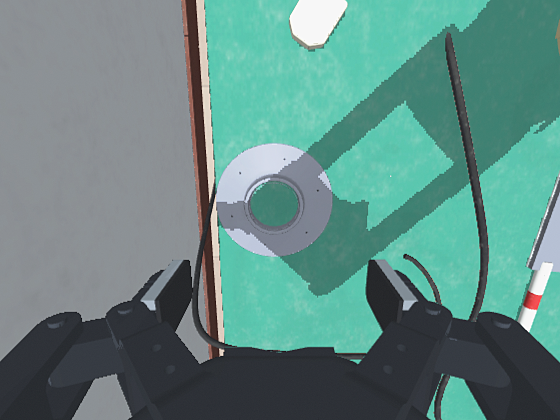

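The ring outline spans u 217–332 and v 143–256, which puts its centre at about (0.434, -0.3445). I'll descend and close on the upper neck.

```bash
python3 -m pendant '[[0.3,-0.42,3,0,0,0,0.12],[0,0,4,0,0,0,0.12],[0,0,4,0,0,0,0.12],[0,0,1.5,0,0,0,0.12],[0,0,0.4,0,0,0,0.12],[0,0,0,0,0,0,0.5],[0,0,0,0,0,0,0.6],[0,0,0,0,0,0,0.6],[0,0,0,0,0,0,0.6],[0,0,0,0,0,0,0.6]]' 40
```

```text
clock: 20.85
tool_pos: [0.4349, -0.3456, 0.0811]
ee_rot: [-0.0, 1.0, -0.001, 0.001]
force: [-0.1, 1.3, 6.4]
width: 0.595
grip_force: 40.1
```

```bash
python3 -m pendant '[[0,0,-0.5,0,0,0,0.6],[0,0,-2,0,0,0,0.6],[0,0,-4,0,0,0,0.6],[0,0,-5,0,0,0,0.6],[0,0,-5,0,0,0,0.6],[0,0,0,0,0,0,0.6],[0,0,0,0,0,0,0.6]]'
python3 - <<'E'
from h import *
im,cp=snap("wrist","w12"); print(env.sense()["tool_pos"])
E
```

```text
clock: 21.72
tool_pos: [0.4339, -0.3449, 0.2445]
ee_rot: [-0.0, 1.0, -0.0, 0.0]
force: [0.4, 0.4, -0.6]
width: 0.599
grip_force: 40.9
[ 0.43355059 -0.34446581  0.24354114]
```

View pics/w12.png

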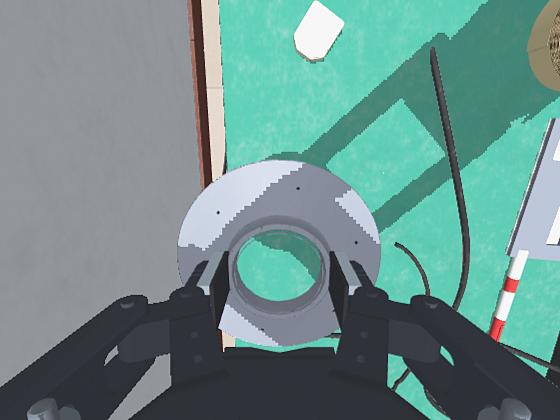

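The ring is held level by the neck: outline u 177–382, hole at (279,266). I'll work out its offset from the TCP and refine the impeller centre from w10.

```bash
python3 - <<'E'
from h import *
cp=campose("wrist"); s=env.sense(); z=s["tool_pos"][2]
print("hole",px2w(cp,[[279,266]],z-.066)[0]-s["tool_pos"]); 
print("rim pts",(px2w(cp,[[279.5,160],[279.5,347],[177,250],[382,250]],z-.074)-s["tool_pos"]).round(4))
q=dict(tool_pos=np.array([.4292,.1054,.2475]),ee_rot=np.array([0,1.,0,0]))
c10=campose("wrist",q); im=cv2.imread("pics/w10.png"); h=cv2.cvtColor(im,cv2.COLOR_BGR2HSV)
m=(h[...,1]<90).astype(np.uint8); m[:100]=0; m[265:]=0; m[:,:335]=0; m[:,462:]=0
cnt=max(cv2.findContours(cv2.morphologyEx(m,cv2.MORPH_OPEN,np.ones((3,3))),0,2)[0],key=len)
print(cv2.boundingRect(cnt)); print(cv2.minEnclosingCircle((px2w(c10,cnt[:,0],.033)[:,:2]*1000).astype(np.float32)))
E
```

```text
hole [-0.0024745  -0.00044675 -0.066     ]
rim pts [[-0.0547 -0.0002 -0.074 ]
 [ 0.0535 -0.0001 -0.074 ]
 [-0.0078 -0.0541 -0.074 ]
 [-0.0077  0.0538 -0.074 ]]
(339, 132, 123, 120)
((422.7017822265625, 227.17137145996094), 63.605712890625)
```

```bash
python3 -m pendant '[[0.095,4,0,0,0,0,0.6],[0.095,5.4,0,0,0,0,0.6],[0.095,5.4,0,0,0,0,0.6],[0.095,5.4,0,0,0,0,0.6],[0.095,5.4,0,0,0,0,0.6],[0.095,5.4,0,0,0,0,0.6],[0.095,5.4,0,0,0,0,0.6],[0.095,5.4,0,0,0,0,0.6],[0.095,5.4,0,0,0,0,0.6],[0.095,5.4,0,0,0,0,0.6],[0.1,4.5,0,0,0,0,0.6],[0,0,0,0,0,0,0.6]]'
python3 -m pendant '[[0,0,3,0,0,0,0.6],[0,0,4,0,0,0,0.6],[0,0,3,0,0,0,0.6],[0,0,1,0,0,0,0.6],[0,0,0,0,0,0,0.6],[0,0,0,0,0,0,0.6]]'
```

```text
clock: 23.28
tool_pos: [0.4226, 0.2282, 0.2427]
ee_rot: [-0.002, 1.0, -0.0, -0.001]
force: [0.5, -0.5, -1.3]
width: 0.598
grip_force: 40.9
clock: 24.02
tool_pos: [0.4242, 0.2259, 0.135]
ee_rot: [0.0, 1.0, 0.0, 0.001]
force: [0.1, -0.0, 0.5]
width: 0.597
grip_force: 41.0
```

Now about 18 mm above the seat. I'll lower gently and look for contact.

```bash
python3 -m pendant '[[0.1,0,0.7,0,0,0,0.6],[0,0,0.5,0,0,0,0.6],[0,0,0.3,0,0,0,0.6],[0,0,0.15,0,0,0,0.6],[0,0,0,0,0,0,0.6],[0,0,0,0,0,0,0.6]]'
```

```text
clock: 24.78
tool_pos: [0.4226, 0.2259, 0.1177]
ee_rot: [-0.0, 1.0, -0.0, 0.0]
force: [-0.9, 0.3, 0.1]
width: 0.6
grip_force: 41.0
```

```bash
python3 -m pendant '[[0,0,0.15,0,0,0,0.6],[0,0,0.1,0,0,0,0.6],[0,0,0,0,0,0,0.6],[0,0,0,0,0,0,0.6]]'; python3 -m pendant '[[0,0,0,0,0,0,0.3],[0,0,0,0,0,0,0.15],[0,0,0,0,0,0,0.15],[0,0,0,0,0,0,0.15],[0,0,-1,0,0,0,0.15],[0,0,-4,0,0,0,0.15],[0,0,-5,0,0,0,0.15],[0,0,-4,0,0,0,0.15],[0,0,0,0,0,0,0.15],[0,0,0,0,0,0,0.15]]'
python3 - <<'E'
from h import *
im,cp=snap("wrist","w13"); t,_=snap("side","s13"); print(env.sense()["tool_pos"])
cv2.imwrite("pics/m13.png",np.hstack([cv2.resize(im,(400,300)),cv2.resize(t[180:330,200:400],(400,300))]))
E
```

```text
clock: 25.28
tool_pos: [0.4226, 0.226, 0.1174]
ee_rot: [-0.0, 1.0, 0.0, 0.001]
force: [-6.0, -2.1, 30.6]
width: 0.602
grip_force: 46.5
clock: 26.52
tool_pos: [0.4221, 0.2258, 0.2551]
ee_rot: [-0.0, 1.0, -0.0, -0.0]
force: [-0.7, -0.5, 0.0]
width: 0.848
grip_force: 0.0
[0.421642   0.22557604 0.2541127 ]
```

View pics/m13.png

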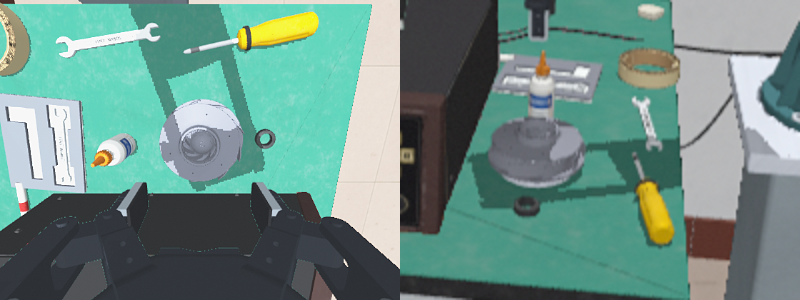

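The ring sits concentrically on the impeller. The bottle is upright, and the seal is at about (265,139) in the left panel. A last numeric check, then I hand in.

```bash
python3 - <<'E'
from h import *
cp=campose("wrist"); im=cv2.imread("pics/w13.png"); h=cv2.cvtColor(im,cv2.COLOR_BGR2HSV)
m=(h[...,1]<90).astype(np.uint8); m[:120]=0; m[268:]=0; m[:,:200]=0; m[:,345:]=0
cnt=max(cv2.findContours(cv2.morphologyEx(m,cv2.MORPH_OPEN,np.ones((5,5))),0,2)[0],key=len)
print("disc",cv2.minEnclosingCircle((px2w(cp,cnt[:,0],.040)[:,:2]*1000).astype(np.float32)))
print("neck",px2w(cp,[[280.5,195]],.052),"seal",px2w(cp,[[371,194]],.005))
env.job_done(); print(env.sense()["clock"])
E
```

```text
disc ((421.1805725097656, 227.79550170898438), 59.82142639160156)
neck [[0.41320468 0.2263833  0.052     ]] seal [[0.42272725 0.32666093 0.005     ]]
the job is handed in; nothing more can be done
the job is handed in; nothing more can be done
```

I handed the job in after about 27 s on the robot clock; no verdict came back. By my own camera checks, the spanner is in its cut-out, the ring is on the impeller (about 1 mm off centre by its outline, about 8 mm by a rough hand-read point on the neck, limit 12 mm), the seal lies about 100 mm from the impeller centre on the side away from the tray, and the bottle stands upright mid-gap.

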